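# Set aside the loose-capped sample jar

### The job

One of the two amber sample jars has a cap that is not screwed down: the cap stands up with bare thread showing below it. Prove it by twisting that cap about a quarter turn anticlockwise (seen from above) while the jar stands in its place, then set that jar upright in the steel tray, without tipping it over on the way. Leave the jar with the tight cap standing where it is.

Things in the scene. Friction and masses are not known exactly. Their poses are not given: they have to be found in the camera images.
- loose_jar_mid (a point): Loose-capped jar: round, amber glass, paper label, 54 mm across, 92 mm high with cap, 0.27 kg. Point on its axis, half-way up, 46 mm above its underside; z up. Barrel from 43 mm below the point to 9 above; shoulder narrows to a 32 mm neck 16 mm above. 11 mm of bare thread shows below the black ribbed cap: 38 mm across, 28 to 46 mm above the point; it turns easily and never comes off.
- loose_cap (a joint): Turn of the loose cap on its jar, rad: starts between 0 and 0.2, grows anticlockwise seen from above, stops at 2.6; stays where it is left.
- tight_jar_mid (a point): The jar with the tight cap: the same amber jar, but its cap sits down on the shoulder with no thread showing, so it is only 81 mm high. The point is on its axis, 46 mm above its underside; z up. Its cap cannot be turned by hand: the whole jar would turn with it.
- tray: Shallow square steel tray, 150 x 150 mm outside, 14 mm high, open on top, walls and floor 4 mm thick, fixed to the bench. The origin is the centre of its underside, x and y along its sides, z up.

How it is judged:
By the outcome, as a careful person would: the job done as asked, in the order asked, and still so for the second after the job is handed in, with the robot touching nothing.
It also fails if it takes over 51 s, if anything falls off the work surface, if the arm or the gripper's body presses on something with over 40 N, if the wrist force passes 120 N, or if a joint passes its speed limit or range.

### The arm

A 6-joint arm with a two-finger parallel gripper is mounted at the origin on a cart in front of the work surface, level with it; the furniture and walls round the work are solid. World frame = base frame: x ahead of the robot, y to its left, z up, the work surface at z = 0. Lengths are in m, angles in rad, forces in N, time in s.
With the tool pointing down it reaches from about 0.25 to 0.8 m from the base axis. Payload 3.9 kg.
Tool frame: the origin (TCP) lies on the mounting face of the last link; the fingertips stand 173 mm ahead of it and the grasp point (between the pads) lies 155 mm ahead of it (manip.tip_reach is the distance from the TCP to the fingertips, in m); x points along the fingers, y is the direction in which the jaws open and shut, and the axes are right-handed (so a half turn about x gives the same grasp; the last joint's range is limited). The gripper opens to 85 mm and grips with 20 to 120 N. Pads are 22 mm wide; open, the fingers measure 114 mm over their backs; the gripper's body (76 mm by 85 mm) begins 54 mm behind the grasp point. The pads swing forward as they close: fully open they stand 13 mm farther back than shut.
Start: joints at [-1.202, 0.26, -0.138, 1.173, 0, 1.571], TCP at [0.189, -0.49, 0.405] pointing down, gripper open.
Joint ranges: [-2.78, 2.78], [-0.83, 1.72], [-1.28, 1.37], [-1.9, 2.12], [-1.57, 1.48], [-3.14, 3.14]. Speed limits (rad/s): [2.57, 2.57, 3.14, 3.14, 3.14, 3.14].

### API

Orientations are given as a unit quaternion [w, x, y, z].
In Python, from plant import manip, get_image, camera_model, read_t, read_joint_pos, read_joint_vel, read_tau, read_tool_pos, read_tool_rot, read_contact_force, read_wrist_torque, read_width gives the robot as it stands. Calls block until the motion is done:
- manip.move_to(position, orientation): joint-space move of the TCP to a pose.
- manip.move_straight(position, attitude=None, feed=0.15): straight line of the TCP; attitude=None keeps the orientation; feed is the mean speed in m/s.
- manip.goto_joints(angles): joint-space move.
- manip.open_jaws() and manip.gripper_close(): open the fingers fully, or close them until they stop; the grip force is fixed at half the most.
- manip.wait(seconds).
- manip.ik(position, orientation): joint angles nearest the present ones, or None.
- get_image(name): name is "scene" or "top" or "wrist"; returns (picture, depth): 420x560x3 uint8, red, green, blue; 420x560 float32, m along the optical axis (not along the pixel's ray), 0 where there is no reading.
- camera_model(name): a dict with "fx", "fy", "cx", "cy" (pixels), "extrinsics" (4x4, takes a point from camera to world coordinates); the wrist camera has in their place "T_tool_cam" (4x4, takes a point from camera to tool coordinates, whose origin is the TCP and whose axes are the tool frame's). Camera axes: x right, y down, z forward; pixel columns grow to the right and rows downward; lengths in m; the calibration is good to about 2 mm. A picture is of the moment at which its call begins: read the wrist's pose just before it. camera_model takes no time and is no camera call.
A pose or a line that the arm cannot do raises manip.Unreachable and nothing moves.
- manip.close_job(): hands the job in, once; it reports no verdict.
Readings, each from a call of its own:
- read_t(): time.
- read_joint_pos(): joint angles.
- read_joint_vel(): joint speeds.
- read_tau(): joint torques, N m.
- read_tool_pos(): TCP position.
- read_tool_rot(): TCP orientation.
- read_contact_force(): force on the tool from outside, world axes, zero at the start.
- read_wrist_torque(): the same for the moment, N m.
- read_width(): finger opening in m.
Only numpy, scipy, OpenCV 4.12 (cv2) and the standard library are available. Lean on these libraries where they do the work, as an engineer would, in place of code of your own. Each camera call takes 0.05 s, during which the arm holds its last target. There are 200 camera calls.

## Working session

There is one attempt and no reset: what is moved stays moved. The work goes in short steps, each a Python script; the robot and the scene stay as the last script left them, time stands still between calls to the robot, and variables do not carry over. Pictures are saved under pics/ and viewed, about 8 in all and at most 12, crops included, and the job is handed in when it is done.

```bash
mkdir -p pics; ls; python3 - <<'E'
from plant import *
import cv2,numpy as np
ims=[]
for n in("top","scene"):
    im,d=get_image(n); np.savez(f"{n}.npz",im=im,d=d); cv2.imwrite(f"pics/{n}1.png",im[...,::-1])
    c=camera_model(n);print(n,c['fx'],c['cx'],c['cy'],np.round(c['extrinsics'],3).tolist())
print(np.round(camera_model("wrist")['T_tool_cam'],3).tolist(),read_t(),read_tool_rot(),read_width())
E
```

```text
pics
top 451.47124585469214 277.2671761175536 208.79143582910197 [[0.018, -0.987, 0.158, 0.347], [-1.0, -0.021, -0.013, 0.069], [0.016, -0.158, -0.987, 1.004], [0.0, 0.0, 0.0, 1.0]]
scene 393.35599857658474 279.99785626295625 201.79984594415146 [[0.879, 0.249, -0.408, 0.824], [0.477, -0.419, 0.772, -0.591], [0.021, -0.873, -0.487, 0.486], [0.0, 0.0, 0.0, 1.0]]
[[-0.001, -0.302, 0.953, 0.032], [1.0, 0.0, 0.001, 0.001], [-0.0, 0.953, 0.302, -0.077], [0.0, 0.0, 0.0, 1.0]] 0.1 [-0.12904566 -0.69499774 -0.13028407  0.6952348 ] 0.08540773308533388
```

View pics/top1.png

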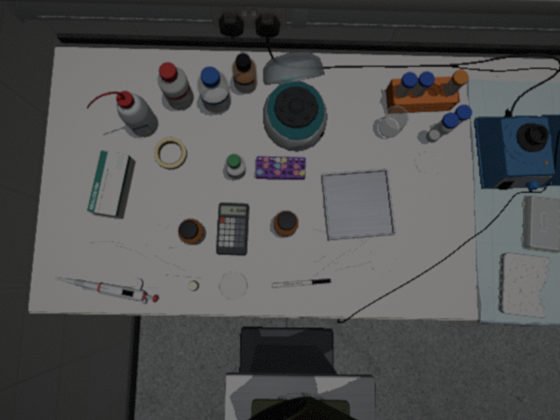

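View pics/scene1.png

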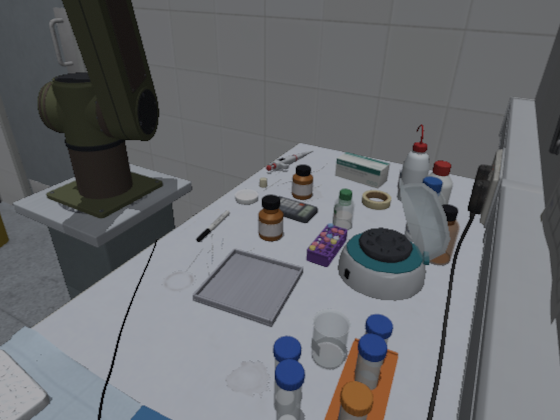

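Top view: jars at about (286,222) and (191,231), tray at (358,205). In the scene view the jars are at (271,218) and (302,182). Next I'll measure the cap heights and positions and enlarge the jars.

```bash
cat > h.py <<'E'
from plant import *
import cv2,numpy as np
def ray(n,u,v,z):
    c=camera_model(n);E=np.array(c['extrinsics']);r=E[:3,:3]@[(u-c['cx'])/c['fx'],(v-c['cy'])/c['fy'],1]
    return E[:3,3]+r*(z-E[2,3])/r[2]
def cloud(n,d):
    c=camera_model(n);E=np.array(c['extrinsics']);v,u=np.indices(d.shape)
    P=np.stack([(u-c['cx'])/c['fx']*d,(v-c['cy'])/c['fy']*d,d],-1)
    return P@E[:3,:3].T+E[:3,3]
E
python3 - <<'E'
from h import *
L={n:np.load(n+'.npz') for n in('top','scene')}
for n,pts in(('top',[(286,222),(191,231)]),('scene',[(271,218),(302,182)])):
    P=cloud(n,L[n]['d'])
    for u,v in pts:
        W=P[v-35:v+30,u-22:u+22].reshape(-1,3); W=W[np.isfinite(W).all(1)]
        h=W[(W[:,2]>.06)&(W[:,2]<.12)]
        zt=np.percentile(h[:,2],97); t=h[h[:,2]>zt-.008]
        print(n,u,v,'top z',zt.round(4),'ctr',((t.min(0)+t.max(0))/2).round(4),'ext',np.ptp(t,axis=0).round(3),len(t))
im=L['top']['im'];P=cloud('top',L['top']['d'])
box=P[160:250,310:405]
m=((box[...,2]>.008)&(box[...,2]<.022)).astype(np.uint8)
q=box[m>0][:,:2].astype(np.float32);print('tray',cv2.minAreaRect(q))
g=cv2.cvtColor(im,cv2.COLOR_RGB2HSV)
print('corners on rim',[ray('top',*p,.014).round(3).tolist() for p in((322,173),(387,170),(394,236),(328,240))])
a=cv2.resize(L['scene']['im'][155:250,240:330],None,fx=5,fy=5,interpolation=3)
b=cv2.resize(L['top']['im'][195:260,165:315],None,fx=3,fy=3)
cv2.imwrite('pics/c2.png',a[...,::-1])
E
```

```text
top 286 222 top z 0.0952 ctr [0.47   0.0377 0.0919] ext [0.038 0.039 0.008] 281
top 191 231 top z 0.0845 ctr [0.4488 0.2393 0.0813] ext [0.038 0.037 0.009] 281
scene 271 218 top z 0.0933 ctr [0.4703 0.0353 0.0898] ext [0.038 0.038 0.009] 179
scene 302 182 top z 0.0823 ctr [0.4495 0.2368 0.0791] ext [0.037 0.039 0.009] 114
tray ((0.5222011804580688, -0.12426948547363281), (0.15134061872959137, 0.15078257024288177), 5.86958122253418)
corners on rim [[0.589, -0.043, 0.014], [0.599, -0.191, 0.014], [0.45, -0.203, 0.014], [0.438, -0.057, 0.014]]
```

View pics/c2.png

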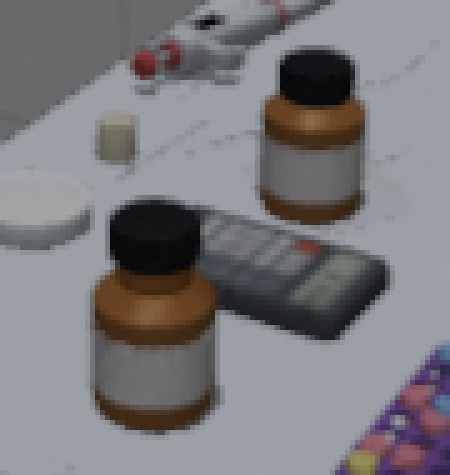

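The near jar (scene 271,218 / top 286,222) is the loose one: its neck shows below the cap and its cap top is at 94 mm. The other cap top is at 83 mm, and the two cameras agree within 2.5 mm. Now I'll plan the wrist yaw and hover above the loose jar.

```bash
cat >> h.py <<'E'
from scipy.spatial.transform import Rotation as R
def down(yaw): # tool x down, tool y (jaws) at yaw from world x
    y=np.array([np.cos(yaw),np.sin(yaw),0]);x=np.array([0,0,-1.])
    q=R.from_matrix(np.c_[x,y,np.cross(x,y)]).as_quat(); return [q[3],*q[:3]]
def grab(name,f=1):
    im,d=get_image(name[0]); cv2.imwrite(f'pics/{name[1]}.png',im[...,::-1]); return im,d
E
python3 - <<'E'
from h import *
J=np.array([.470,.0365])
for dg in range(-180,180,30):
    q=manip.ik([*J,.240],down(np.radians(dg)))
    print(dg,None if q is None else np.round(q,2))
E
```

```text
-180 [ 0.08  0.31 -0.54  0.72  0.   -1.49]
-150 [ 0.08  0.31 -0.54  0.72  0.   -2.02]
-120 [ 0.08  0.31 -0.54  0.72  0.   -2.54]
-90 [ 0.08  0.31 -0.54  0.72  0.   -3.06]
-60 [ 0.08  0.31 -0.54  0.72  0.    2.7 ]
-30 [ 0.08  0.31 -0.54  0.72  0.    2.17]
0 [ 0.08  0.31 -0.54  0.72  0.    1.65]
30 [ 0.08  0.31 -0.54  0.72  0.    1.12]
60 [ 0.08  0.31 -0.54  0.72  0.    0.6 ]
90 [ 0.08  0.31 -0.54  0.72  0.    0.08]
120 [ 0.08  0.31 -0.54  0.72  0.   -0.45]
150 [ 0.08  0.31 -0.54  0.72  0.   -0.97]
```

```bash
python3 - <<'E'
from h import *
manip.move_to([.470,.0365,.34],down(0)); 
p=np.array(read_tool_pos());q=np.array(read_tool_rot());im,d=grab(('wrist','w3'))
T=np.array(camera_model('wrist')['T_tool_cam']);c=camera_model('wrist')
v,u=np.indices(d.shape);P=np.stack([(u-c['cx'])/c['fx']*d,(v-c['cy'])/c['fy']*d,d],-1)@T[:3,:3].T+T[:3,3]
W=P@R.from_quat(np.r_[q[1:],q[0]]).as_matrix().T+p
m=(d>0)&(W[...,2]>.08)&(W[...,2]<.105)&(np.hypot(W[...,0]-.47,W[...,1]-.0365)<.04)
t=W[m];print(p,read_t(),m.sum(),t.min(0).round(4),t.max(0).round(4),((t.min(0)+t.max(0))/2).round(4))
E
```

```text
[0.47018244 0.0358726  0.34011306] 2.3 2904 [0.452 0.017 0.08 ] [0.4914 0.0562 0.0936] [0.4717 0.0366 0.0868]
```

View pics/w3.png

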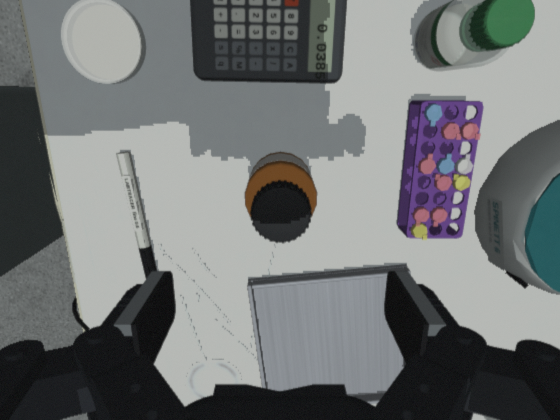

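The wrist view shows the cap at (281,211), centred at (0.471, 0.0365), which agrees with the earlier fix. The space either side is clear. Next: grip the cap and twist it.

```bash
python3 - <<'E'
from h import *
J=[.471,.0365]
manip.move_straight([*J,.27],down(0),feed=.15)
manip.move_straight([*J,.236],feed=.08)
print('down',np.round(read_contact_force(),1))
manip.gripper_close(); print('w',read_width(),np.round(read_contact_force(),1),read_t())
q=np.array(read_joint_pos());q0=q[5]
for k in range(1,5):
    q[5]=q0-1.6*k/4; manip.goto_joints(q); print(round(read_width(),4),np.round(read_contact_force(),1),np.round(read_wrist_torque(),2))
grab(('scene','s4'))
print(np.round(read_joint_pos(),3),read_tool_pos(),read_t())
s0=np.load('scene.npz')['im'];s1=cv2.cvtColor(cv2.imread('pics/s4.png'),4)
f=lambda s:cv2.resize(s[185:250,235:305],None,fx=5.5,fy=5.5,interpolation=3)
cv2.imwrite('pics/c4.png',np.hstack([f(s0),f(s1)])[...,::-1])
E
```

```text
down [-0.6 -0.2 -0.3]
w 0.03597230405444321 [-1.   0.   5.9] 4.0083
0.0362 [0.3 0.7 0.2] [ 0.08 -0.09  0.05]
0.0362 [0.5 0.9 0.5] [ 0.27 -0.23 -0.03]
0.0362 [1.1 1.2 0.6] [ 0.29 -0.19 -0.02]
0.0364 [0.3 0.6 0.8] [ 0.26 -0.11  0.01]
[ 0.077  0.314 -0.548  0.709 -0.     0.052] [0.4710432  0.03647656 0.23663015] 5.925
```

View pics/c4.png

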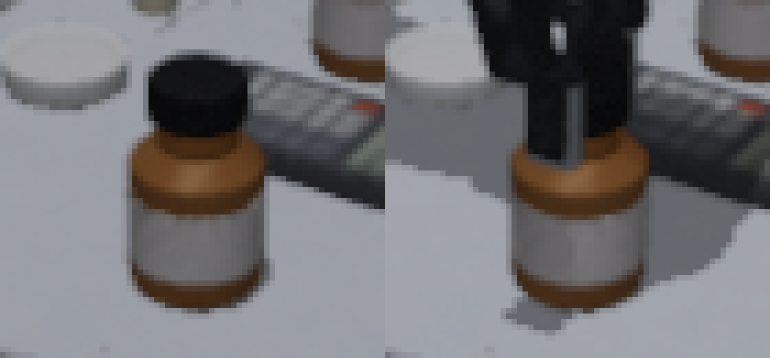

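The twist went smoothly with low forces, and the jar is upright and in place. I'll release, go back to the same hover pose, and compare the cap and label to see whether the cap turned rather than the jar.

```bash
python3 - <<'E'
from h import *
manip.open_jaws(); print(np.round(read_contact_force(),1))
manip.move_straight([.471,.0365,.31],feed=.15)
a0=grab(('wrist','w5b'))[0]
manip.move_to([.470,.0365,.34],down(0)); b=grab(('wrist','w5'))[0]; a=cv2.cvtColor(cv2.imread('pics/w3.png'),4)
f=lambda s:cv2.resize(s[135:255,225:340],None,fx=3.4,fy=3.4,interpolation=2)
g=lambda s:np.clip(s.astype(float)**.6*9.5,0,255).astype(np.uint8)
cv2.imwrite('pics/c5.png',np.hstack([g(f(a)),g(f(b))])[...,::-1])
s,d=get_image('top');P=cloud('top',d)
W=P[187:252,264:308].reshape(-1,3);h=W[(W[:,2]>.083)&(W[:,2]<.12)]
print('top cap',((h.min(0)+h.max(0))/2).round(4),h.max(0),read_t(),len(h))
E
```

```text
[ 0.1  0.3 -0.9]Traceback (most recent call last):
  File "<stdin>", line 11, in <module>
    return umr_minimum(a, axis, None, out, keepdims, initial, where)
ValueError: zero-size array to reduction operation minimum which has no identity
```

View pics/c5.png

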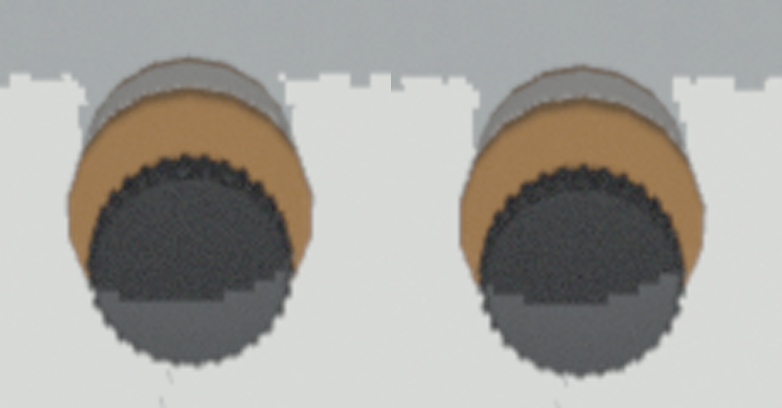

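The ribs repeat, so the cap's phase tells me nothing, but the jar hasn't shifted. Next I'll check whether any label feature shows the jar itself turning.

```bash
python3 - <<'E'
from h import *
s1=grab(('scene','s6'))[0]; s0=np.load('scene.npz')['im']
def f(s,r,k):
    c=s[r[0]:r[1],r[2]:r[3]].astype(float);c=np.clip((c-20)/(np.percentile(c,97)-20),0,1)**.7*255
    return cv2.resize(c.astype(np.uint8),(380,300),interpolation=2)
r=(212,242,252,290);w=cv2.cvtColor(cv2.imread('pics/w5b.png'),4);w5=cv2.cvtColor(cv2.imread('pics/w5.png'),4)
cv2.imwrite('pics/c6.png',np.vstack([np.hstack([f(s0,r,1),f(s1,r,1)]),np.hstack([f(w,(110,225,210,355),1),f(w5,(135,255,210,355),1)])])[...,::-1])
for s in(s0,s1):
    print(np.round(s[222:230,255:288].mean((0,2))).astype(int))
print(read_t())
E
```

```text
[160 160 150 118  88  90  90  91  92  93  93  90  87  88  89  88  89  91
  88  87  89  88  86  87  88  89  85  88 135 160 160 160 160]
[140 140 120  88  95  97  92  90  90  89  91  91  88  87  87  89  89  89
  88  87  87  87  88  89  89  88  84  88  99 104 104 104 104]
8.7333
```

View pics/c6.png

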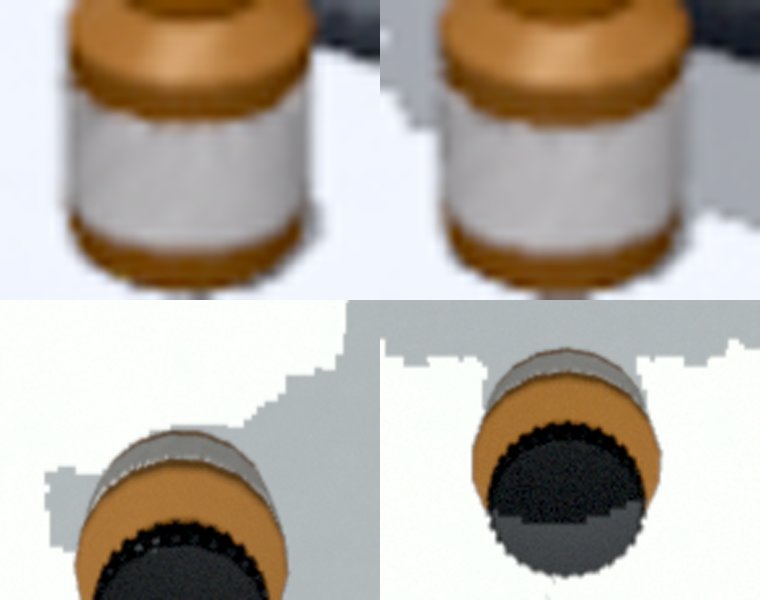

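```bash
python3 - <<'E'
from h import *
rd=lambda n:cv2.imread(f'pics/{n}.png').astype(np.float32).mean(2)
hp=lambda a:cv2.GaussianBlur(a,(0,0),.6)-cv2.GaussianBlur(a,(0,0),3)
def corr(a,b,r,S=5):
    A=hp(a)[r[0]:r[1],r[2]:r[3]];B=hp(b)[r[0]-S:r[1]+S,r[2]-S:r[3]+S]
    m=cv2.matchTemplate(B,A,cv2.TM_CCOEFF_NORMED);print(A.std().round(2),m.max().round(2),np.unravel_index(m.argmax(),m.shape),np.round(m[S],2))
S0=np.load('scene.npz')['im'].astype(np.float32).mean(2);S1=rd('s4');S2=rd('s6')
L=(220,230,261,283)
corr(S0,S1,L);corr(S0,S2,L);corr(S1,S2,L)
n1,n2=[get_image('scene')[0].astype(np.float32).mean(2) for _ in'12'];print('repeat noise',(n1-n2)[220:230,261:283].std());corr(n1,n2,L)
a,b=rd('w3'),rd('w5')
corr(a,b,(156,164,268,294));corr(a,b,(168,178,262,300))
E
```

```text
14.44 0.93 (np.int64(5), np.int64(5)) [0.43 0.57 0.71 0.81 0.9  0.93 0.87 0.75 0.64 0.55 0.47]
14.44 0.91 (np.int64(5), np.int64(5)) [0.49 0.6  0.7  0.8  0.89 0.91 0.84 0.73 0.62 0.52 0.44]
13.45 0.97 (np.int64(5), np.int64(5)) [0.54 0.65 0.77 0.87 0.95 0.97 0.92 0.83 0.73 0.62 0.52]
repeat noise 0.50223327
13.87 1.0 (np.int64(5), np.int64(5)) [0.55 0.64 0.73 0.85 0.96 1.   0.96 0.87 0.77 0.67 0.59]
9.13 0.97 (np.int64(8), np.int64(5)) [-0.38 -0.38 -0.37 -0.36 -0.35 -0.35 -0.35 -0.35 -0.36 -0.36 -0.36]
2.26 0.96 (np.int64(8), np.int64(5)) [-0.02 -0.09 -0.11 -0.12 -0.12 -0.13 -0.11 -0.11 -0.1  -0.09 -0.03]
```

```bash
python3 - <<'E'
from h import *
rd=lambda n:cv2.imread(f'pics/{n}.png').astype(np.float32).mean(2)
S0=np.load('scene.npz')['im'].astype(np.float32).mean(2);S1=rd('s4');S2=rd('s6')
def res(s):
    p=s[227:233,262:281]; r=p/p.mean(); 
    v,u=np.indices(p.shape);A=np.stack([np.ones(p.size),u.ravel(),v.ravel(),u.ravel()**2,v.ravel()**2,(u*v).ravel(),u.ravel()**3],1)
    return (r.ravel()-A@np.linalg.lstsq(A,r.ravel(),rcond=None)[0])
R_=[res(s) for s in(S0,S1,S2)];print('std%',[round(100*r.std(),2) for r in R_]);print(np.corrcoef(R_).round(2))
E
```

```text
std% [np.float64(0.91), np.float64(2.14), np.float64(0.84)]
[[1.   0.29 0.58]
 [0.29 1.   0.39]
 [0.58 0.39 1.  ]]
```

The fine texture of the label matches before and after (correlation 0.58, noise-limited), so the jar stayed put and the cap turned. Now I'll grip the barrel and carry the jar to the tray.

```bash
python3 - <<'E'
from h import *
J=[.471,.0365]
manip.move_to([*J,.31],down(np.pi/2))
manip.move_straight([*J,.23],feed=.12); manip.move_straight([*J,.200],feed=.06)
print('down',np.round(read_contact_force(),1))
manip.gripper_close(); print('w',read_width(),np.round(read_contact_force(),1))
manip.move_straight([*J,.215],feed=.05); print('lift',read_width(),np.round(read_contact_force(),1))
manip.move_straight([*J,.27],feed=.1)
T=[.520,-.124]
manip.move_straight([*T,.27],feed=.12)
print(read_width(),read_t(),np.round(read_contact_force(),1)); grab(('scene','s7'))
E
```

```text
down [0.3 0.5 0.3]
w 0.05226983795377814 [-1.  -1.4  4.9]
lift 0.05209162499737522 [-0.4  0.7 -2.5]
0.05199888557260875 14.8167 [ 0.8  0.9 -3.6]
```

View pics/s7.png

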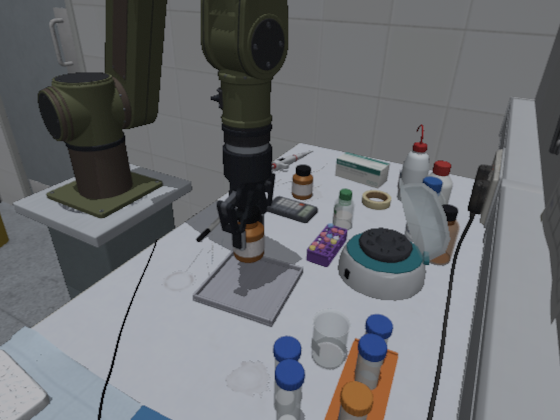

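The jar is held upright at (249,240) above the tray (centred about (250,283)). The lift changed the force by 2.5 N, which matches the jar's weight, and the width reads 2 mm under, as it did on the cap. Next I'll lower it until it touches.

```bash
python3 - <<'E'
from h import *
T=[.520,-.124]
manip.move_straight([*T,.209],feed=.08)
manip.wait(.2); f0=read_contact_force()[2]; z=.209
while z>.200:
    z-=.001; manip.move_straight([*T,z],feed=.02); f=read_contact_force()[2]
    if f-f0>2.5: break
print('z',z,f0,f); manip.open_jaws(); manip.wait(.2)
manip.move_straight([*T,.24],feed=.06); manip.move_straight([*T,.34],feed=.15)
manip.goto_joints([-1.202,.26,-.138,1.173,0,1.571])
im,d=grab(('scene','s8'));t,dt=grab(('top','t8'))
P=cloud('top',dt);W=P[150:250,300:410].reshape(-1,3);h=W[(W[:,2]>.088)&(W[:,2]<.12)]
print('cap',((h.min(0)+h.max(0))/2).round(4),np.ptp(h,axis=0).round(3),h[:,2].max(),read_t(),read_contact_force())
W=P[196:256,169:213].reshape(-1,3);h=W[(W[:,2]>.075)&(W[:,2]<.12)];print('tight',((h.min(0)+h.max(0))/2).round(4))
E
```

```text
z 0.204 -2.9721144237791433 5.577067540576546
cap [ 0.5184 -0.1229  0.0949] [0.038 0.038 0.013] 0.10144735445023068 21.3333 [ 0.49045422  0.92908624 -0.42210987]
tight [0.4488 0.2393 0.0805]
```

View pics/s8.png

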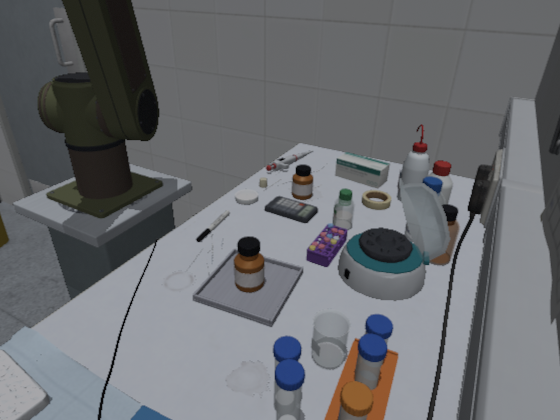

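The jar stands upright near the tray centre, at (249,265) in the scene view. The tight jar at (302,182) hasn't moved and the arm is clear, so I'm handing the job in.

```bash
python3 -c "
from plant import *
manip.close_job()"
```

```text
the job is handed in; nothing more can be done
```

The loose-capped jar now stands upright in the steel tray, after its cap was twisted about a quarter turn anticlockwise where it stood. I handed the job in at about 21 s of the 51 s allowed.

- **Which jar:** The near jar was the loose one. Bare neck showed below its cap, and its cap top measured about 94 mm against 83 mm for the other. Both camera views agreed.
- **Twist:** I gripped only the cap and turned the wrist 1.6 rad anticlockwise, with light forces and a steady grip.
- **Placing:** I gripped the jar by its barrel, carried it over, lowered it until it touched the tray floor, released it and moved the arm clear.
- **Last checks:** The cap centre is within about 2 mm of the tray's measured centre, and the jar is upright. The tight jar measures the same position as at the start (0.449, 0.239). The robot is touching nothing.

**Less certain:**
- **Cap turn:** I could not see it directly, because the ribs carry no mark. The evidence that the cap turned, rather than the whole jar, is indirect. The label's fine texture matched before and after with a correlation of 0.58, but only 0.29 for the picture taken with the gripper still on the jar and its shadow on the label. The jar also showed no visible shift.
- **Readings that disagreed:** The finger opening read about 2 mm under the known diameter on both grips. My check of the cap position in the top view right after the twist found no points.

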